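# Start the clamp knob on its stud and clamp the die

## Task

The star knob of the die clamp has only been dropped on its stud and the thread is not started. Without lifting it off, turn it gently backwards (anticlockwise from above) until it clicks down into the thread, then turn it forwards (clockwise) until the strap is clamped firmly on the die. Never force it against a stop, leave the tools around alone, and let go of the knob at the end.

Things in the scene. Friction and masses are not known exactly. Their poses are not given: they have to be found in the camera images.
- knob_grip (a point): Black star knob: six round lobes (7 mm radius), 52 mm over opposite lobes, 47 mm across opposite flat sides (a flat side = two neighbouring lobes), 44 mm high, 0.13 kg. Point on its axis at the height to grip, 31 mm above its foot; z up. Lobes at 0, 60, 120.. degrees from its x axis, flat sides face 30, 90, 150.. degrees; they span 20 to 44 mm above the foot.
- knob_foot (a point): Centre of the knob's foot, the lower rim of its 42 mm skirt. At the start three lugs inside the skirt lie on top of the stud's three-start thread, foot 8 mm above the strap. Where the thread begins is not known: turned backwards (anticlockwise from above), the knob drops 8 mm onto the strap (the click) after 25 to 70 degrees. It meets a hard stop about 20 degrees past the click.
- stud_top (a point): Top end of the fixed upright steel stud, on its axis, 78.5 mm above the table, 16 mm above the strap's top face; z up, x along the strap towards the die. The knob's grip point is 23 mm above it at the start, 15 mm when clicked down, about 13 mm when clamped.
- thread (a point): Point on the stud's axis level with the strap's top face at the start. Turned forwards (clockwise) before the click, the knob jams on a stop within 50 degrees. After the click, forwards from the click's edge: about 20 degrees free, then it sinks 0.07 mm per degree, pulling the strap down; its pad meets the die at about 45 degrees, firm from 55 (0.2 to 0.5 N m while turning); hard stop at about 70.
- strap: Dark steel clamp strap, 10 mm thick, 54 mm wide at the knob, 136 mm long, held up by springs and sliding straight down on guide posts (about 5 N to start it, 3.5 N more per mm). Origin on the stud's axis at its underside, 52.5 mm above the table at the start; x points to the nose that lies over the die, under it a sprung pad (4 N, then 8 N per mm) 1.3 mm above the die at the start.
- die_center (a point): Round steel die, 62 mm diameter, 28.5 mm high, standing in its nest under the strap's nose 62 mm from the stud; the point is its centre.
- punch_a_mid (a point): Steel punch standing on the table, 48 mm diameter, 85 mm high; its centre. A bystander.
- punch_b_mid (a point): Dark steel punch standing on the table, 40 mm diameter, 65 mm high; its centre. A bystander.
- die_ring_mid (a point): Steel die ring lying on the table, 68 mm outer and 36 mm inner diameter, 22 mm high; its centre. A bystander.
Not all that is in view belongs to the job. There is more than one size of the part that bears stud_top; the job needs the smaller. What is shaped like the part that bears knob_grip but blue is not meant.

How it is judged:
On the way:
1. the knob has clicked down: its foot has dropped from the thread's top to the strap (z of knob_grip in the frame of stud_top below 0.0175 m), for 0.2 s.
At the end, for the whole second after the job is handed in: The knob sits on the stud, started in its thread (grip point less than 14.5 mm above the stud's top, within 4 mm of its axis, within 0.1 rad of upright), at rest and released, and the strap presses on the die with more than 6 N (contact force between strap and die above 6 N and z of knob_grip in the frame of stud_top below 0.0145 m and horizontal distance between knob_grip and stud_top below 0.004 m and angle between knob_grip's own z axis and vertical below 0.1 rad and linear speed of knob below 0.01 m/s and angular speed of knob below 0.1 rad/s); the robot touches nothing.
It fails at once if the knob is lifted more than 3 mm off the thread (z of knob_grip in the frame of stud_top above 0.026 m).
It fails at once if the knob is forced on the stud (more than 120 N between them) (contact force between knob and stud above 120 N).
It fails at once if a bystander is moved by more than 10 mm (distance of any of punch_a_mid, punch_b_mid, die_ring_mid from where it was at the start of the episode above 0.01 m).
It also fails if it takes over 54 s, if anything falls off the work surface, if the arm or the gripper's body presses on something with over 40 N, if the wrist force passes 120 N, or if a joint passes its speed limit or range.

## Robot

A 6-joint arm with a two-finger parallel gripper is mounted at the origin on the work surface. World frame = base frame: x ahead of the robot, y to its left, z up, the work surface at z = 0. Lengths are in m, angles in rad, forces in N, time in s.
With the tool pointing down it reaches from about 0.35 to 0.85 m from the base axis. Payload 8.1 kg.
Tool frame: the origin (TCP) lies midway between the tips of the shut fingers; the grasp point (between the pads) lies 19 mm behind it; z points along the fingers, y is the direction in which the jaws open and shut (so a half turn about z gives the same grasp; the last joint's range is limited). The gripper opens to 93 mm and grips with 3 to 60 N. Pads are 15 mm wide; open, the fingers measure 128 mm over their backs; the gripper's body (75 mm by 188 mm) begins 65 mm behind the grasp point.
Start: joints at [-1.3, 0.13, 1.488, -0, 1.523, -0.085], TCP at [0.209, -0.562, 0.219] pointing down, gripper open.
Joint ranges: [-2.96, 2.96], [-0.89, 2.26], [0.02, 2.5], [-1.34, 4.48], [0, 2.73], [-2.66, 2.66]. Speed limits (rad/s): [2.39, 2.39, 2.79, 3.14, 3.14, 3.14].

## Interface

Orientations are given as a unit quaternion [w, x, y, z].
In Python, from rig import * gives the robot as it stands.
- The arm moves only by the tool drive_tool, never from a script. Its arguments are lists of equal length, an entry for each row: "offset": the shift along the tool's x, y, z in mm, a list of three; "delta_rot": the turn, a rotation vector about the tool's x, y, z in degrees, a list of three; "claw": the opening, from 0 (shut) to 1 (fully open). A call has 1 to 20 rows; each row is the pose to reach, as a shift and turn from the pose commanded when the call began, along the tool's axes at that moment; what a row does not reach only later rows make up. A row lasts 1/10 s, in which the tool goes at most 50 mm and 8.59 degrees, less where a joint would pass 70% of its speed; a pose out of reach is approached as far as the arm can. A call with a gripper value outside its range is refused whole. The fingers move at their own pace and stop on an object; "force" is the grip in N (left out, the last holds). Time passes only in rows, so rows that repeat a pose let the fingers close. It gives the time, the measured TCP pose, the force and the opening at its end, in the units of the state.
- get_obs(): the state, without advancing time (a new reading comes with each control period).
- read_camera(name): name is "scene" or "top"; returns a dict with "color" (400x640x3 uint8, blue, green, red), "camera_matrix" (3x3 intrinsics, pixels), "R" (3x3) and "t" (3): a world point X has camera coordinates R X + t. Camera axes: x right, y down, z forward; pixel columns grow to the right and rows downward; lengths in m; the calibration is good to about 2 mm. A picture is of the moment at which its call begins. There is no depth.
- hand_in(): hands the job in, once; it reports no verdict.
Trained networks look in the newest picture that a camera, given by its name, has taken for a name from the list of things; names that differ only in an ending like _2 or _b are one class to them, and where a whole thing is asked for, a point or a joint stands for the part that bears it (a point fixed in the world has none). Each returns a list of dicts, best first, with "confidence" (0 to 1); they miss things now and then, are a little off and sometimes report something else, mostly with a low value. They report only what shows in the picture. A call takes as long as a camera call. They do not tell look-alikes from the thing itself.
- spot_in(camera, thing): "position" ([x, y, z] in m, in world coordinates, good to about 4 mm: the middle of the surface that is visible of it).
- place_of(camera, thing): "position" ([x, y, z] in m, in world coordinates, good to about 4 mm: a listed point, or the origin of a listed thing).
The state is a dict: "time": time; "q": joint angles; "joint_velocities": joint speeds; "joint_efforts": joint torques, N m; "ee_pos": TCP position; "ee_rot": TCP orientation; "ft_force": force on the tool from outside, world axes, zero at the start; "torque": the same for the moment, N m; "grip_width": opening from 0.0 (shut) to 1.0 (fully open).
Only numpy, scipy, OpenCV 4.12 (cv2) and the standard library are available. Lean on these libraries where they do the work, as an engineer would, in place of code of your own. Each camera call takes 0.05 s, during which the arm holds its last target.

## Working session

There is one attempt and no reset: what is moved stays moved. The work goes in short steps, Python scripts to look and compute and a tool call to move; the robot and the scene stay as the last step left them, time stands still between calls to the robot, and variables do not carry over. Pictures are saved under pics/ and viewed, and the job is handed in when it is done.

Besides the shell and the picture viewer there is one more tool, called after "Call:" as name(argument=value, ...) on one line, values as JSON. drive_tool: Moves the arm, as the interface text tells. Its arguments: {"type":"object","properties":{"offset":{"type":"array","items":{"type":"array","items":{"type":"number"}}},"delta_rot":{"type":"array","items":{"type":"array","items":{"type":"number"}}},"claw":{"type":"array","items":{"type":"number"}},"force":{"type":"number"}},"required":["offset","delta_rot","claw"]}

```bash
mkdir -p pics; python3 - <<'E'
from rig import *
import cv2
for c in ["scene","top"]:
    r=read_camera(c); cv2.imwrite(f"pics/{c}0.png",r["color"])
    print(c,r["camera_matrix"].tolist(),r["R"].round(4).tolist(),r["t"].round(4).tolist())
    for n in ["knob_grip","stud_top","knob_foot","die_center","strap","punch_a_mid","punch_b_mid","die_ring_mid"]:
        print(c,n,[(d["position"],round(d["confidence"],2)) for d in place_of(c,n)])
o=get_obs();print(o)
E
```

```text
scene [[502.2566359208121, 0.0, 323.11664224078146], [0.0, 502.2566359208121, 190.89923743312198], [0.0, 0.0, 1.0]] [[-0.7169, 0.6972, -0.0021], [0.5334, 0.5465, -0.6456], [-0.449, -0.464, -0.7636]] [0.3048, -0.1486, 1.575]
scene knob_grip [([0.52, 0.0132, 0.1009], 0.78), ([0.3692, 0.0365, 0.0287], 0.63)]
scene stud_top [([0.2103, 0.2417, 0.1114], 0.85), ([0.5198, 0.0179, 0.0786], 0.65)]
scene knob_foot [([0.5183, 0.0164, 0.0712], 0.91), ([0.369, 0.0445, 0.0014], 0.64), ([0.5162, 0.0148, 0.0528], 0.51), ([0.5731, -0.3037, 0.0306], 0.38)]
scene die_center [([0.571, 0.0438, 0.0345], 0.74), ([0.5197, 0.0149, 0.0717], 0.59)]
scene strap [([0.2135, 0.2386, 0.0771], 0.78), ([0.5177, 0.0135, 0.0502], 0.7)]
scene punch_a_mid [([0.4573, 0.2837, 0.0434], 0.97)]
scene punch_b_mid [([0.5737, -0.3047, 0.0318], 0.52)]
scene die_ring_mid [([0.4344, -0.3159, 0.0089], 0.87)]
top [[414.04993480940664, 0.0, 316.1063572281773], [0.0, 414.04993480940664, 187.68606206504285], [0.0, 0.0, 1.0]] [[-0.0202, -0.9997, 0.015], [-0.9945, 0.0186, -0.1034], [0.1031, -0.017, -0.9945]] [0.0016, 0.4489, 1.0081]
top kn
[... 535 characters left out ...]
3099, 0.0141], 0.69)]
{'time': 0.9, 'q': array([-1.30038402e+00,  1.30382280e-01,  1.48817716e+00,  3.04529012e-05,
        1.52302914e+00, -8.54073001e-02]), 'joint_velocities': array([-0.00131133, -0.00066492, -0.00134684,  0.00091945, -0.00036966,
        0.00032802]), 'joint_efforts': array([-1.59871106e-03, -5.59760463e+01, -4.92064798e+01,  7.66405044e-02,
        2.29394442e-02,  1.01362903e-05]), 'ee_pos': array([ 0.20904468, -0.56241296,  0.21865837]), 'ee_rot': array([6.25155087e-07, 9.84215879e-01, 1.76972040e-01, 1.53323809e-05]), 'ft_force': array([ 0.03660976, -0.4000019 , -0.11485764]), 'torque': array([-0.02000558, -0.04298145, -0.00630618]), 'grip_width': 1.0025493003853267}
```

```bash
python3 - <<'E'
import cv2
a=cv2.imread("pics/top0.png");b=cv2.imread("pics/scene0.png")
import numpy as np
# knob px
cv2.imwrite("pics/topcrop.png",cv2.resize(a[150:290,230:400],None,fx=4,fy=4,interpolation=cv2.INTER_CUBIC)[:600,:800])
cv2.imwrite("pics/both.png",b)
E
```

```text
(no output)
```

View pics/top0.png

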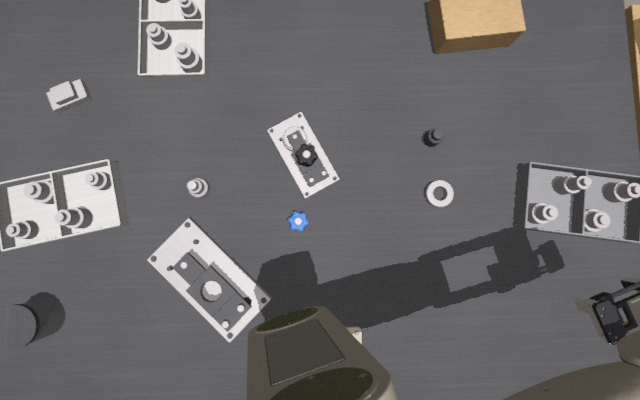

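View pics/scene0.png

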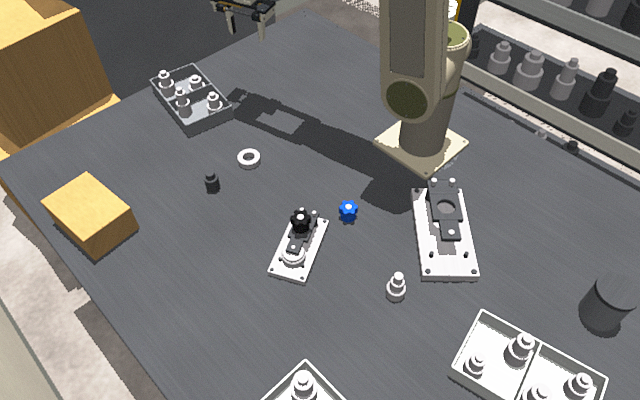

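View pics/topcrop.png

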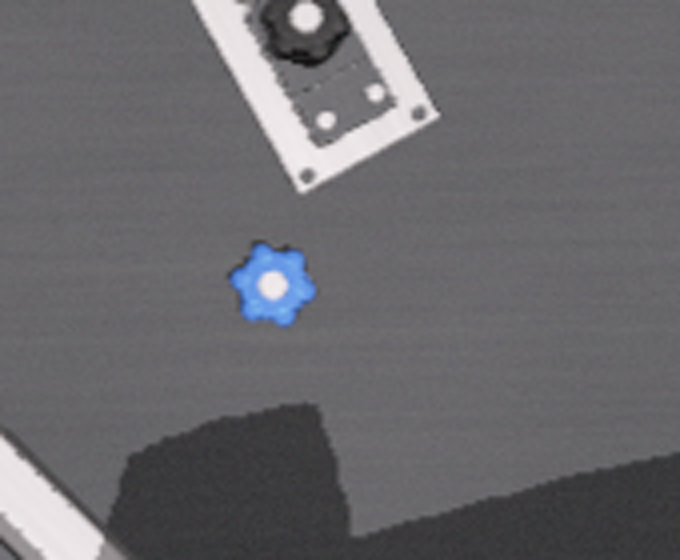

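The black knob is at about (306,154) in the top image, on the smaller strap, with the nose at (293,138). The larger fixture at (210,290) and the blue knob at (298,221) are distractors. Next I measure the lobe orientation.

```bash
cat > h.py <<'E'
from rig import *
import cv2, numpy as np
def rect(r,z,cx,cy,half=0.04,s=600):
    K,R,t=r["camera_matrix"],np.array(r["R"]),np.array(r["t"])
    # image: up = +x world, left=+y world
    px=2*half/s
    A=np.array([[0,-px,cx+half],[-px,0,cy+half],[0,0,z],[0,0,1.]]) # from (u,v,1)-> X,1 ; 
    A=np.array([[0,-px,cx+half],[-px,0,cy+half],[0,0,z]])
    H=K@(R@A+np.outer(t,[0,0,1]))
    return cv2.warpPerspective(r["color"],H,(s,s),flags=cv2.INTER_CUBIC|cv2.WARP_INVERSE_MAP)
def px2w(r,u,v,z):
    K,R,t=r["camera_matrix"],np.array(r["R"]),np.array(r["t"])
    d=R.T@np.linalg.inv(K)@np.array([u,v,1]);c=-R.T@t
    return c+d*(z-c[2])/d[2]
E
python3 - <<'E'
from h import *
r=read_camera("top"); r2=read_camera("scene")
g=np.clip(rect(r,0.1145,0.52,0.0155).astype(float)*2.2,0,255).astype(np.uint8)
g2=np.clip(rect(r2,0.1145,0.52,0.0155).astype(float)*2.2,0,255).astype(np.uint8)
cv2.imwrite("pics/r.png",cv2.resize(np.hstack([g,g2]),(800,400)))
for c,q in (("top",r),("scene",r2)):
    # white cap centroid
    im=q["color"];K=q["camera_matrix"]
    p=K@(q["R"]@np.array([.52,.0155,.1145])+q["t"]);u,v=p[:2]/p[2]
    w=im[int(v)-7:int(v)+8,int(u)-7:int(u)+8].min(2); print(c,u,v);print(w)
E
```

```text
top 306.17251059425405 152.84300397253924
[[115  97  57  55  56  52  53  61  86  96  89  78  84 124 173]
 [116  95  51  61  66  70  68  61  67  67  62  55  58  61 101]
 [104  68  46  67  74  76  74  61  62  60  60  59  63  58  63]
 [ 76  52  58  61  65  67  65  63  61  66  65  64  71  76  68]
 [ 77  61  60  63  61  67  63  63  60  62  63  68  78  83  70]
 [ 63  60  63  63  63 111 148 161 161  85  66  65  65  71  56]
 [ 69  67  64  64 109 182 216 219 220 197 120  64  67  67  63]
 [ 71  62  64  88 174 219 226 226 226 222 197 125  68  67  67]
 [ 71  65  66 138 203 226 226 226 225 225 207 129  71  65  64]
 [ 66  64  65 121 196 227 225 225 225 226 214 162  70  71  75]
 [ 67  66  68 121 197 227 226 224 225 227 204 123  69  67  77]
 [ 66  68  72  86 146 202 225 226 227 212 152  80  70  72  80]
 [ 65  71  67  67  84 131 179 193 178 161  90  72  74  71  72]
 [ 52  72  78  75  70  77  97 112 100  92  76  73  73  77  64]
 [ 51  65  71  74  72  70  72  72  73  74  75  74  75  72  49]]
scene 299.97657234877664 216.39914019814825
[[116 114 116 110  92 105 104 172 255 255 255 206  64  98 117]
 [116
[... 177 characters left out ...]
8  58]
 [126 117  71  45  48  31  20  43  74  52  18  35  41  43  50]
 [126 115  64  34  32  77 200 255 253 255 225 101  25  45  42]
 [ 82  69  35  41  38 181 255 255 255 255 255 223  15  41  42]
 [ 34  43  41  34  83 234 255 253 251 253 255 255  59  40  41]
 [ 47  56  41  38 100 247 255 255 254 255 255 243  55  38  39]
 [ 53  58  49  37  70 168 249 255 255 255 231 138  32  31  51]
 [ 44  46  46  44  34  40 114 185 210 189 101  30  40  45  51]
 [ 14  25  47  44  55  43  33  28  33  28  25  56  60  56  41]
 [  8  20  31  46  54  56  48  44  44  46  51  57  55  50  40]
 [  0   8  39  50  50  57  61  53  53  54  51  47  52  51  41]
 [  0   8  35  52  56  62  52  39  35  37  39  48  62  47  31]]
```

View pics/r.png

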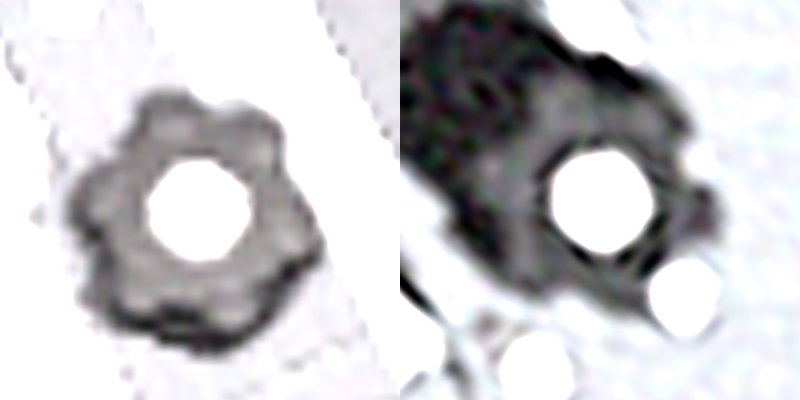

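```bash
python3 - <<'E'
from h import *
r=read_camera("top"); r2=read_camera("scene")
a=cv2.resize(r["color"][105:205,255:355],(400,400),interpolation=cv2.INTER_CUBIC)
b=cv2.resize(r2["color"][190:290,255:355],(400,400),interpolation=cv2.INTER_CUBIC)
cv2.imwrite("pics/z.png",np.hstack([a,b]))
# lobe angle fit in top rect: template at z of lobe top
g=rect(r,0.1145,0.519,0.0158).max(2).astype(float)
best=[]
n=600;px=.08/n
V,U=np.mgrid[0:n,0:n]
X=.04-V*px;Y=.04-U*px
dark=(g<100).astype(float)
for cx in np.arange(-3,3.1,.5)*1e-3:
  for cy in np.arange(-3,3.1,.5)*1e-3:
    for th in range(0,60,2):
      m=np.hypot(X-cx,Y-cy)<.017
      for k in range(6):
        q=np.deg2rad(th+60*k); m|=np.hypot(X-cx-.019*np.cos(q),Y-cy-.019*np.sin(q))<.007
      m[np.hypot(X-cx,Y-cy)<.011]=0
      ring=(np.hypot(X-cx,Y-cy)<.029)&~m&(np.hypot(X-cx,Y-cy)>.011)
      best.append((dark[m].mean()-dark[ring].mean(),cx,cy,th))
best.sort(reverse=True); print(best[:6])
E
```

```text
Still running in the background as job /tmp/bash_jobs.1000/8ea9be0eb087 (pid 566). You'll get a notice when it ends.
```

View pics/z.png

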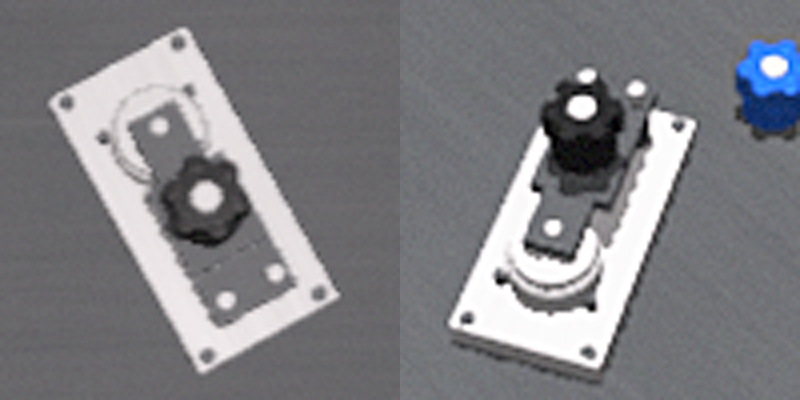

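The crops show two guide posts at the back of the strap, top pixels (311.5,180) and (324,173). The knob sits on the strap with a clear lobe at the left (top crop, (165,195)).

```bash
kill -- -$(cat /tmp/bash_jobs.1000/8ea9be0eb087/pid); python3 - <<'E'
from h import *
r=read_camera("top"); r2=read_camera("scene")
def tri(a,b):
    P=[q["camera_matrix"]@np.c_[q["R"],q["t"]] for q in (r,r2)]
    X=cv2.triangulatePoints(P[0],P[1],np.array(a,float),np.array(b,float)).ravel();return (X[:3]/X[3]).round(4)
# crop pixel centres
for a,b in [((226,300),(587,75)),((277,272),(587,75)),((277,272),(636,88)),((226,300),(636,88)),((207,198),(581,107)),((159,126),(553,228))]:
    X=tri((255+a[0]/4-.4,105+a[1]/4-.4),(255+(b[0]-400)/4-.4,190+b[1]/4-.4))
    Y=px2w(r,255+a[0]/4-.4,105+a[1]/4-.4,X[2]); print(a,b,X,Y.round(4))
g=rect(r,0.1145,0.519,0.0158,s=120).max(2)
n=120;px=.08/n
V,U=np.mgrid[0:n,0:n];X=.04-V*px;Y=.04-U*px
dark=(g<100).astype(float);best=[]
for cx in np.arange(-3,3.1,1)*1e-3:
  for cy in np.arange(-3,3.1,1)*1e-3:
    d=np.hypot(X-cx,Y-cy)
    for th in range(0,60,2):
      m=d<.017
      for k in range(6):
        q=np.deg2rad(th+60*k); m|=np.hypot(X-cx-.019*np.cos(q),Y-cy-.019*np.sin(q))<.007
      m[d<.011]=0
      ring=(d<.029)&~m&(d>.011)
      best.append((dark[m].mean()-dark[ring].mean(),cx,cy,th))
best.sort(reverse=True)
for b in best[:6]: print(b)
E
```

```text
(226, 300) (587, 75) [ 0.476  -0.0091  0.0836] [0.4619 0.0052 0.0836]
(277, 272) (587, 75) [ 0.4795 -0.0255  0.0735] [ 0.4794 -0.0255  0.0735]
(277, 272) (636, 88) [ 0.468  -0.0105  0.0668] [ 0.4803 -0.0257  0.0668]
(226, 300) (636, 88) [0.4636 0.0048 0.0732] [0.4632 0.0052 0.0732]
(207, 198) (581, 107) [0.5184 0.0143 0.1119] [0.5176 0.0152 0.1119]
(159, 126) (553, 228) [0.5716 0.0433 0.064 ] [0.5712 0.0437 0.064 ]
(np.float64(0.5020247067122067), np.float64(-0.002), np.float64(0.001), 20)
(np.float64(0.5016845424013044), np.float64(-0.002), np.float64(0.001), 22)
(np.float64(0.49673347198081297), np.float64(-0.002), np.float64(0.001), 18)
(np.float64(0.4919245667081678), np.float64(-0.002), np.float64(0.002), 20)
(np.float64(0.4914565815500392), np.float64(-0.002), np.float64(0.001), 24)
(np.float64(0.4913655844317644), np.float64(-0.003), np.float64(0.001), 22)
```

Call:
drive_tool(offset=[[491.5,-434,65],[491.5,-434,65],[491.5,-434,65],[491.5,-434,65],[491.5,-434,65],[491.5,-434,65],[491.5,-434,65],[491.5,-434,65],[491.5,-434,65],[491.5,-434,65],[491.5,-434,65],[491.5,-434,65],[491.5,-434,65],[491.5,-434,65],[491.5,-434,65],[491.5,-434,65],[491.5,-434,65],[491.5,-434,65],[491.5,-434,65],[491.5,-434,65]], delta_rot=[[0,0,0],[0,0,0],[0,0,0],[0,0,0],[0,0,0],[0,0,0],[0,0,0],[0,0,0],[0,0,0],[0,0,0],[0,0,0],[0,0,0],[0,0,0],[0,0,0],[0,0,0],[0,0,0],[0,0,0],[0,0,0],[0,0,0],[0,0,0]], claw=[0.8,0.8,0.8,0.8,0.8,0.8,0.8,0.8,0.8,0.8,0.8,0.8,0.8,0.8,0.8,0.8,0.8,0.8,0.8,0.8], force=5)

```text
time: 3.2
ee_pos: [0.5185, 0.0149, 0.1539]
ee_rot: [0.0, 0.984, 0.176, 0.0]
ft_force: [1.1, -0.4, -0.7]
grip_width: 0.798
```

```bash
python3 - <<'E'
from h import *
r=read_camera("top"); r2=read_camera("scene")
print(get_obs()["ee_pos"],get_obs()["torque"],get_obs()["ft_force"])
a=cv2.resize(r["color"][95:215,245:365],(400,400),interpolation=cv2.INTER_CUBIC)
b=cv2.resize(r2["color"][170:290,245:365],(400,400),interpolation=cv2.INTER_CUBIC)
cv2.imwrite("pics/z2.png",np.hstack([a,b]))
E
```

```text
[0.51854168 0.01525221 0.15374427] [ 0.01263656 -0.01967689 -0.01539606] [ 0.24592283 -0.13172476 -0.75709455]
```

View pics/z2.png

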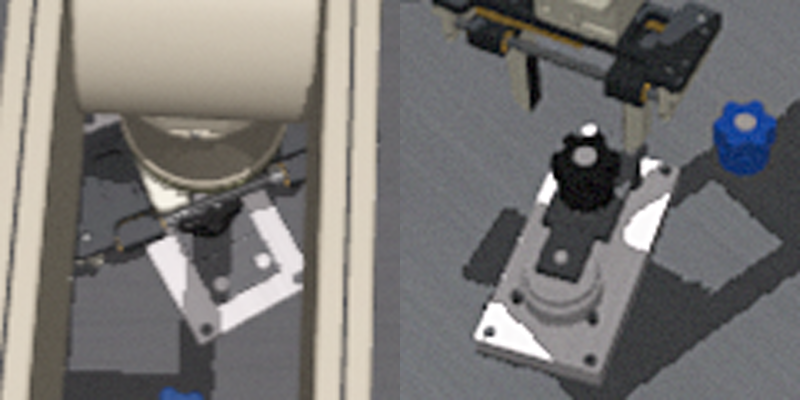

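The scene view shows the fingers straddling the knob with clear space on both sides, so I descend.

Call:
drive_tool(offset=[[0,0,20],[0,0,40],[0,0,55],[0,0,65],[0,0,73],[0,0,73],[0,0,73]], delta_rot=[[0,0,0],[0,0,0],[0,0,0],[0,0,0],[0,0,0],[0,0,0],[0,0,0]], claw=[0.8,0.8,0.8,0.8,0.7,0.6,0.58], force=4)

```text
time: 4.0
ee_pos: [0.5189, 0.0156, 0.0811]
ee_rot: [0.0, 0.984, 0.177, 0.0]
ft_force: [0.6, -0.3, 0.1]
grip_width: 0.604
```

```bash
cat > look.py <<'E'
import sys
from h import *
r2=read_camera("scene"); o=get_obs()
print(o["time"],o["ee_pos"].round(4),o["ft_force"].round(2),o["torque"].round(3),o["grip_width"])
b=cv2.resize(r2["color"][170:270,250:383],(800,600),interpolation=cv2.INTER_CUBIC)
cv2.imwrite("pics/%s.png"%sys.argv[1],b)
print([(d["position"],round(d["confidence"],2)) for d in place_of("scene","knob_grip")])
E
python3 look.py s1
```

```text
4.05 [0.5192 0.0156 0.0814] [-0.25  0.33 -0.09] [ 0.07   0.033 -0.011] 0.5910232624819961
[([0.5204, 0.0123, 0.1046], 0.77), ([0.3697, 0.0403, 0.0323], 0.63)]
```

View pics/s1.png

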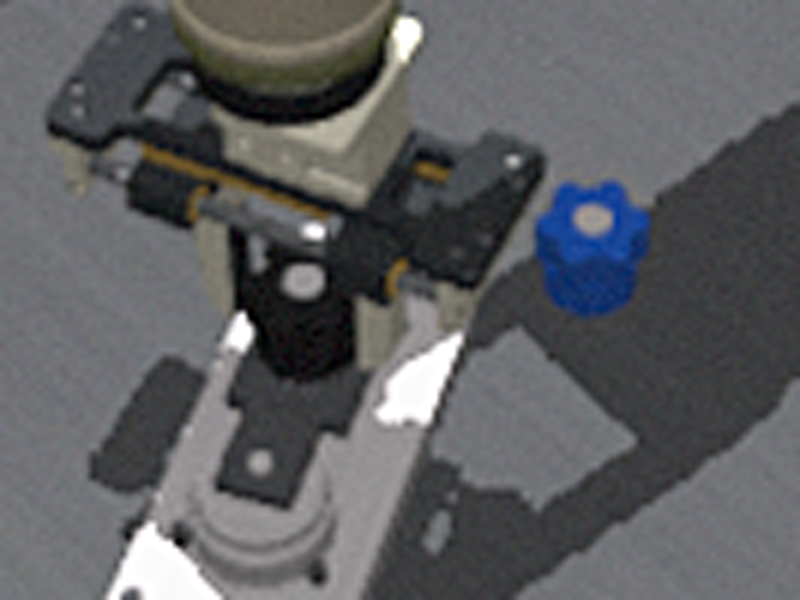

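The fingers straddle the black knob. Its cap is at crop (303,281) and the foot gap is visible at (300,378). Now a gentle close to centre and measure it.

Call:
drive_tool(offset=[[0,0,0],[0,0,0],[0,0,0],[0,0,0],[0,0,0]], delta_rot=[[0,0,0],[0,0,0],[0,0,0],[0,0,0],[0,0,0]], claw=[0.54,0.52,0.49,0.47,0.47], force=3)

```text
time: 4.6
ee_pos: [0.5187, 0.0157, 0.0809]
ee_rot: [-0.0, 0.984, 0.177, 0.0]
ft_force: [-1.0, 1.2, 2.2]
grip_width: 0.5
```

```bash
python3 look.py s2
```

```text
4.65 [0.5187 0.0156 0.0809] [-0.48  1.14  2.26] [ 0.149  0.096 -0.008] 0.4994884973764385
[([0.5212, 0.0107, 0.1033], 0.65), ([0.3709, 0.0399, 0.0324], 0.57)]
```

Width 46.5 mm, so the pads are seated on the flats. Loosening to a loose cage so the knob can drop, then turning backwards.

Call:
drive_tool(offset=[[0,0,0],[0,0,0],[0,0,0],[0,0,0],[0,0,0],[0,0,0],[0,0,0],[0,0,0],[0,0,0],[0,0,0],[0,0,0],[0,0,0],[0,0,0],[0,0,0]], delta_rot=[[0,0,0],[0,0,0],[0,0,-2],[0,0,-4],[0,0,-6],[0,0,-9],[0,0,-12],[0,0,-15],[0,0,-18],[0,0,-21],[0,0,-24],[0,0,-27],[0,0,-30],[0,0,-30]], claw=[0.515,0.515,0.515,0.515,0.515,0.515,0.515,0.515,0.515,0.515,0.515,0.515,0.515,0.515], force=6)

```text
time: 6.1
ee_pos: [0.5184, 0.0156, 0.0804]
ee_rot: [-0.0, 0.905, 0.426, -0.0]
ft_force: [-0.6, -0.2, 0.2]
grip_width: 0.512
```

```bash
python3 look.py s3
```

```text
6.15 [0.5184 0.0155 0.0805] [-0.2  -0.17  0.7 ] [ 0.007 -0.03  -0.005] 0.5153391359882746
[([0.521, 0.0158, 0.0938], 0.94), ([0.3693, 0.0414, 0.0305], 0.68), ([0.5186, 0.0165, 0.0629], 0.51)]
```

View pics/s3.png

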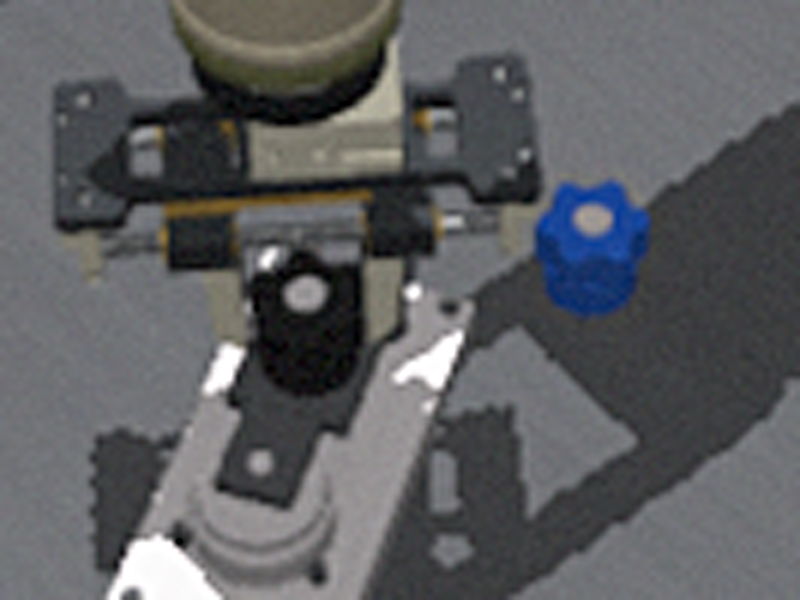

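The cap moved from crop y 281 to 294 and the foot now sits on the strap: it has clicked. Check with cap centroid, then lower 6 mm and grip firmly.

Call:
drive_tool(offset=[[0,0,2],[0,0,4],[0,0,6],[0,0,6],[0,0,6],[0,0,6],[0,0,6]], delta_rot=[[0,0,0],[0,0,0],[0,0,0],[0,0,0],[0,0,0],[0,0,0],[0,0,0]], claw=[0.515,0.515,0.515,0.51,0.47,0.45,0.45], force=30)

```text
time: 6.9
ee_pos: [0.5185, 0.0156, 0.0746]
ee_rot: [-0.0, 0.905, 0.426, -0.0]
ft_force: [-0.0, -1.4, -1.2]
grip_width: 0.492
```

```bash
python3 look.py s4; python3 - <<'E'
from h import *
place_of
E
```

```text
6.95 [0.5185 0.0156 0.0746] [ 0.09 -0.14 -0.7 ] [ 0.04  -0.046 -0.023] 0.4945825033008813
[([0.5221, 0.015, 0.0944], 0.96), ([0.3681, 0.0397, 0.0306], 0.63)]
```

View pics/s4.png

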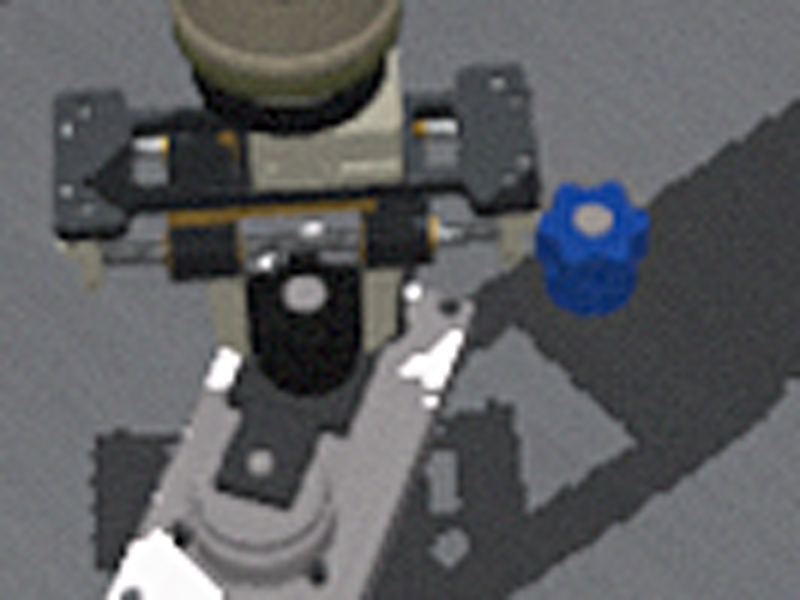

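Gripped at 46 mm, cap still at (305,294). Now turn forwards 45° while following the sink.

Call:
drive_tool(offset=[[0,0,0],[0,0,0],[0,0,0],[0,0,0],[0,0,0],[0,0,0],[0,0,0],[0,0,0.1],[0,0,0.3],[0,0,0.5],[0,0,0.7],[0,0,0.9],[0,0,1.1],[0,0,1.2],[0,0,1.4],[0,0,1.4]], delta_rot=[[0,0,3],[0,0,7],[0,0,11],[0,0,15],[0,0,18],[0,0,21],[0,0,24],[0,0,27],[0,0,30],[0,0,33],[0,0,36],[0,0,38],[0,0,40],[0,0,42],[0,0,45],[0,0,45]], claw=[0.45,0.45,0.45,0.45,0.45,0.45,0.45,0.45,0.45,0.45,0.45,0.45,0.45,0.45,0.45,0.45], force=45)

```text
time: 8.6
ee_pos: [0.5181, 0.0159, 0.0733]
ee_rot: [-0.0, 0.999, 0.047, -0.001]
ft_force: [-3.6, 1.9, 3.3]
grip_width: 0.486
```

```bash
python3 look.py s5
```

```text
8.65 [0.5181 0.0159 0.0733] [-5.37  2.49  2.02] [ 0.354  0.767 -0.008] 0.4925136052788702
[([0.3719, 0.0404, 0.031], 0.81), ([0.5246, 0.0132, 0.092], 0.56)]
```

View pics/s5.png

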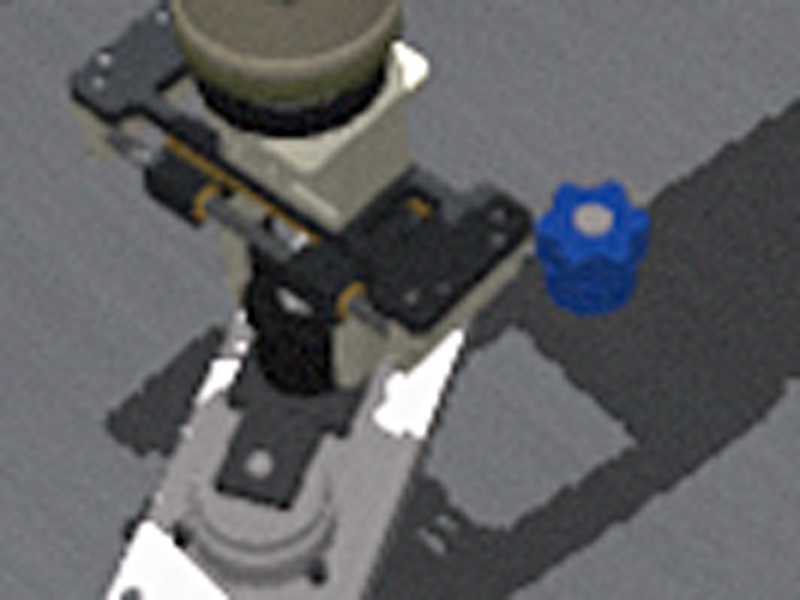

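Call:
drive_tool(offset=[[-0.3,-0.3,0.1],[-0.3,-0.3,0.3],[-0.3,-0.3,0.4],[-0.3,-0.3,0.6],[-0.3,-0.3,0.7]], delta_rot=[[0,0,2],[0,0,4],[0,0,6],[0,0,8],[0,0,10]], claw=[0.45,0.45,0.45,0.45,0.45])

```text
time: 9.2
ee_pos: [0.5179, 0.0161, 0.0727]
ee_rot: [-0.0, 0.999, -0.04, -0.0]
ft_force: [-6.5, 2.7, 5.4]
grip_width: 0.494
```

```bash
python3 look.py s6
```

```text
9.25 [0.5179 0.0161 0.0727] [-5.08  1.92  4.56] [0.324 0.895 0.159] 0.48889628407879976
[([0.3675, 0.037, 0.0334], 0.88), ([0.5218, 0.0126, 0.092], 0.61)]
```

Call:
drive_tool(offset=[[0,0,0.1],[0,0,0.2],[0,0,0.4]], delta_rot=[[0,0,2],[0,0,4],[0,0,5]], claw=[0.45,0.45,0.45])

```text
time: 9.6
ee_pos: [0.5178, 0.0161, 0.0724]
ee_rot: [-0.0, 0.997, -0.084, -0.0]
ft_force: [-7.4, 2.0, 6.5]
grip_width: 0.496
```

```bash
python3 look.py s7
```

```text
9.65 [0.5178 0.0161 0.0724] [-6.59  1.44  6.37] [0.37  1.044 0.265] 0.4925059625119094
[([0.3697, 0.0384, 0.0316], 0.89), ([0.5212, 0.0117, 0.0927], 0.48)]
```

Call:
drive_tool(offset=[[0,0,0.1],[0,0,0.2],[0,0,0.3]], delta_rot=[[0,0,1.5],[0,0,3],[0,0,4]], claw=[0.45,0.45,0.45])

```text
time: 10.0
ee_pos: [0.5179, 0.0161, 0.0722]
ee_rot: [-0.0, 0.993, -0.118, -0.0]
ft_force: [-6.9, 2.3, 6.6]
grip_width: 0.491
```

```bash
python3 look.py s8
```

```text
10.05 [0.5178 0.0161 0.0722] [-7.06  1.94  6.98] [0.369 1.131 0.324] 0.4883790998191505
[([0.5196, 0.0105, 0.095], 0.71), ([0.3695, 0.039, 0.0346], 0.53)]
```

View pics/s8.png

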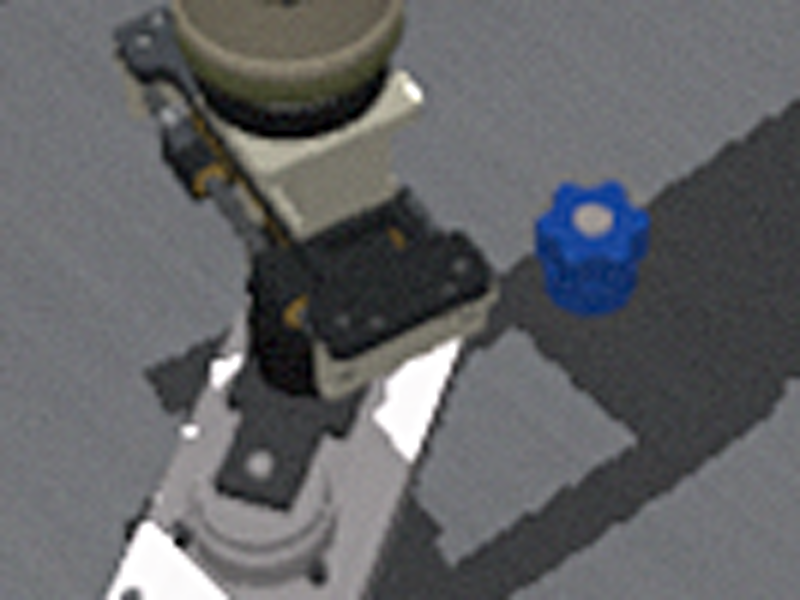

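Torque is 0.32 N·m, in the firm band, about 59° past the click's edge. I stop here and release.

Call:
drive_tool(offset=[[0,0,0],[0,0,0],[0,0,0],[0,0,0],[0,0,0]], delta_rot=[[0,0,0],[0,0,0],[0,0,0],[0,0,0],[0,0,0]], claw=[0.55,0.65,0.75,0.75,0.75])

```text
time: 10.6
ee_pos: [0.5183, 0.0158, 0.0718]
ee_rot: [0.0, 0.993, -0.119, 0.0]
ft_force: [-0.5, 0.4, -0.3]
grip_width: 0.749
```

```bash
python3 look.py s9
```

```text
10.65 [0.5183 0.0158 0.0718] [0.3  0.23 0.12] [ 0.01   0.028 -0.046] 0.7489562326644799
[([0.367, 0.0406, 0.0331], 0.63), ([0.5225, 0.0151, 0.0899], 0.46)]
```

View pics/s9.png

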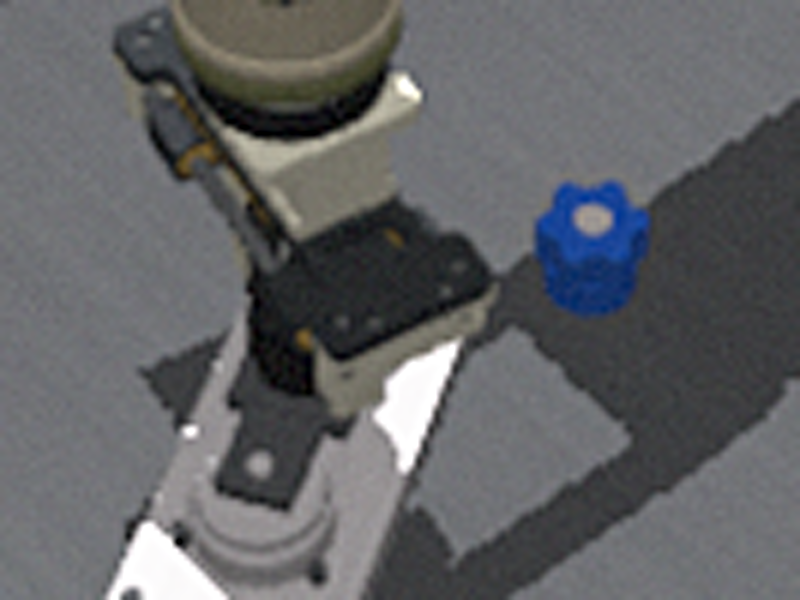

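The jaws are open and the forces read zero. Now straight up and clear.

Call:
drive_tool(offset=[[0,0,-10],[0,0,-25],[0,0,-45],[0,0,-70],[0,0,-100],[0,0,-130],[0,0,-160],[0,0,-160],[0,0,-160]], delta_rot=[[0,0,0],[0,0,0],[0,0,0],[0,0,0],[0,0,0],[0,0,0],[0,0,0],[0,0,0],[0,0,0]], claw=[0.75,0.75,0.75,0.75,0.75,0.75,0.75,0.75,0.75])

```text
time: 11.6
ee_pos: [0.5191, 0.0158, 0.234]
ee_rot: [-0.0, 0.993, -0.119, 0.002]
ft_force: [-1.0, 0.7, -0.2]
grip_width: 0.75
```

```bash
python3 look.py s10; python3 - <<'E'
from h import *
r=read_camera("scene")
im=r["color"]
a=cv2.imread("pics/scene0.png")
for n,i in(("start",a),("now",im)):
    c=i[205:232,285:316].min(2); 
    m=(c>(150)).astype(np.uint8); k,l,s,ce=cv2.connectedComponentsWithStats(m); print(n,[(s[j][4],(ce[j]+[285,205]).round(2).tolist()) for j in range(1,k)])
for n in ["punch_a_mid","punch_b_mid","die_ring_mid","strap","stud_top"]: print(n,[(d["position"],round(d["confidence"],2)) for d in place_of("scene",n)])
P=lambda z:(lambda p:(p[:2]/p[2]).round(2))(r["camera_matrix"]@(r["R"]@np.array([.5185,.0155,z])+r["t"]))
print(P(.1145),P(.1065),P(.104))
E
```

```text
11.65 [0.5183 0.0159 0.2323] [ 0.76  0.16 -0.54] [ 0.114  0.084 -0.002] 0.7498723660829869
[([0.5222, 0.0137, 0.0918], 0.91), ([0.3704, 0.04, 0.0303], 0.65)]
start [(np.int32(16), [301.19, 208.5]), (np.int32(15), [313.6, 211.6]), (np.int32(35), [299.91, 216.31]), (np.int32(42), [288.43, 227.17]), (np.int32(1), [314.0, 228.0]), (np.int32(1), [313.0, 231.0])]
now [(np.int32(16), [301.19, 208.5]), (np.int32(12), [313.33, 211.5]), (np.int32(9), [294.11, 212.56]), (np.int32(10), [299.8, 219.0]), (np.int32(13), [289.15, 223.46]), (np.int32(1), [289.0, 228.0]), (np.int32(5), [314.4, 229.0]), (np.int32(2), [286.0, 230.5])]
punch_a_mid [([0.4556, 0.2841, 0.0396], 0.9), ([0.5713, -0.3047, 0.0322], 0.66)]
punch_b_mid [([0.5748, -0.3056, 0.0344], 0.53)]
die_ring_mid [([0.4313, -0.3157, 0.0104], 0.79), ([0.516, 0.0147, 0.0643], 0.44)]
strap [([0.2128, 0.2392, 0.0738], 0.91), ([0.5182, 0.0118, 0.0476], 0.62)]
stud_top [([0.5202, 0.0176, 0.0791], 0.96), ([0.2104, 0.2418, 0.1131], 0.67), ([0.5182, 0.0102, 0.0485], 0.53)]
[300.42 216.06] [300.54 218.01] [300.58 218.61]
```

View pics/s10.png

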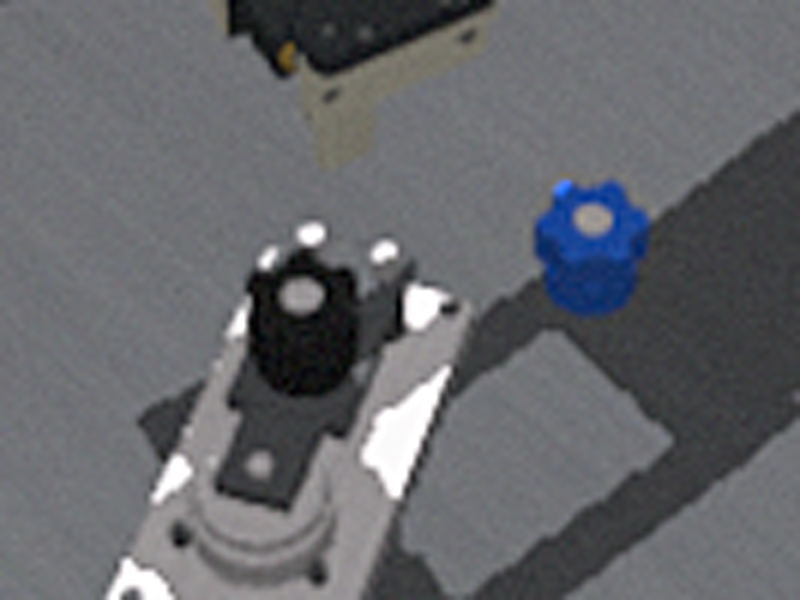

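The knob stands upright at crop (302,296). The cap has dropped 2.6 px in total, or about 10.5 mm, which puts the grip point about 12.5–13 mm above the stud's top. The bystanders are unmoved, so I hand in.

```bash
python3 - <<'E'
from rig import *
print(hand_in())
E
```

```text
the job is handed in; nothing more can be done
None
```

The knob is clicked into its thread, turned forwards until it clamped, and released. The job was handed in at about 12 s, and `hand_in()` gives no verdict.

**Turning back:** I held the knob in a loose cage across its flats and turned it about 30° anticlockwise. It dropped about 8 mm in the scene camera, which is the click.

**Clamping:** I then lowered the gripper 6 mm, gripped firmly and turned it about 64° clockwise, following the sink downwards. I stopped when the torque held at 0.32 N·m, inside the firm range. That is about 59° past the click's edge by my estimate and short of the hard stop. Then I opened the jaws and lifted straight up.

**Last checks:**
- **Seating:** the knob's cap dropped about 10.5 mm in total, so the grip point is about 12.5–13 mm above the stud's top, under the 14.5 mm limit. The position network agreed, at 0.092 m against 0.0785 m for the stud's top.
- **Released:** the knob looks upright, the jaws are open and clear, and the wrist force is near zero.
- **Bystanders:** both punches and the die ring read within about 4 mm of their first positions, which is the detector's noise.

**Not confirmed:**
- **Strap force:** I could not measure the strap's force on the die. I infer it from the torque and the sink.
- **Side load:** while tightening, the wrist carried about 7 N sideways and 7 N upwards from slight off-centring. It went away on release.

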